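# Close the rivet drawer and the rivet box

### The job

Close up the rivet store with the fingertips: push the drawer with the scooped front fully home, and push the lid of the rivet box over until it lies shut. Only push, without slamming - grip and lift nothing - and leave the knobbed drawer standing open just as it is with the anvil in it, and everything else on the bench where it lies.

Things in the scene. Friction and masses are not known exactly. Their poses are not given: they have to be found in the camera images.
- scoop_drawer (a joint): how far the drawer with the scooped front stands out of its chest, m: 0 = fully shut, largest 0.11; a stiffly running slide that stays where it is left (about 1.5 N of friction)
- scoop_drawer_front (a point): middle of the flat outer face of the scooped drawer's front, 30 mm above the bench; moves with the drawer. The front is a wooden panel 96 mm wide, from 4 to 62 mm above the bench, 10 mm thick, with a 34 mm wide, 14 mm deep finger scoop cut out of the middle of its top edge and no knob; its inner face carries a cork lining that the fingers must not press on. Its x axis points straight into the chest (the way it shuts), y to its left seen along x, z up
- scoop_chest: low plywood chest screwed to the bench, 150 mm deep, 100 mm wide, 65 mm high, with one drawer, the scooped one, whose front covers the chest's whole front. Origin on the bench at the middle of its front edge; x points from front to back, z up
- knob_drawer (a joint): how far the drawer with the brass knob stands out of its chest, m: 0 = shut, 0.11 = fully out
- knob_drawer_front (a point): middle of the outer face of the knobbed drawer's front, 30 mm above the bench; the front is a 96 x 58 mm wooden panel with a round brass knob (22 mm across, standing 20 mm out). Axes as for the scooped drawer
- knob_chest: a second chest just like scoop_chest, screwed to the bench, holding the knobbed drawer. Origin and axes as for scoop_chest
- anvil: small steel rivet anvil, waisted, 30 mm across and 27 mm high, standing loose in the open knobbed drawer; origin at the centre of its underside
- rivet_box: open-topped plywood box with rivets, screwed to the bench, 95 mm deep (x), 110 mm wide (y), 60 mm high, with a hinged wooden lid. Origin on the bench at the middle of its front edge; x points from front to back, z up
- rivet_lid (a joint): angle of the rivet box's lid, rad: 0 = shut flat on the box, 1.57 = standing upright, up to 1.8; a stiff hinge (about 0.10 N m of friction): it stays at any angle and has to be pushed all the way
- rivet_lid_hinge (a point): on the hinge line, which runs along y at the top of the box's rear wall (95 mm behind the front, 60.5 mm above the bench), middle of the box's width. This frame turns with the lid: its -x axis points along the lid to the free edge, its z axis out of the lid's outer face
- rivet_lid_edge (a point): middle of the lid's free edge at its outer face, 95 mm from the hinge; the lid is a flat panel 95 x 110 mm, 8 mm thick, its underside in the hinge plane and lined with a 2 mm cork sheet that the fingers must not press on
- spool: wooden thread spool, 40 mm across, 45 mm high, standing in front of the chests and box; a bystander; origin at its underside
- jar: small closed glass jar, 40 mm across, 55 mm high, standing in front of the chests and box; a bystander; origin at its underside
- hammer: hammer lying near the robot; a bystander
- brush: brush lying near the robot; a bystander
- screwdriver: screwdriver lying to the right; a bystander
- mug: white mug, 76 mm across, 85 mm high, standing to the left; a bystander
- block: dark wooden block, 100 x 60 x 30 mm, lying to the left; a bystander
Not all that is in view belongs to the job. Leave any green look-alike of the anvil alone.

How it is judged:
By the outcome, as a careful person would: the job done as asked, in the order asked, and still so for the second after the job is handed in, with the robot touching nothing.
It also fails if it takes over 48 s, if anything falls off the work surface, if the arm or the gripper's body presses on something with over 40 N, if the wrist force passes 120 N, or if a joint passes its speed limit or range.

### The arm

A 6-joint arm with a two-finger parallel gripper is mounted at the origin on the work surface. World frame = base frame: x ahead of the robot, y to its left, z up, the work surface at z = 0. Lengths are in m, angles in rad, forces in N, time in s.
With the tool pointing down it reaches from about 0.35 to 0.775 m from the base axis. Payload 7.3 kg.
Tool frame: the origin (TCP) lies between the finger pads; the fingertips stand 8 mm ahead of it and the grasp point (between the pads) lies 11 mm behind it (robot.nose_length is the distance from the TCP to the fingertips, in m); z points along the fingers, y is the line along which they close (so a half turn about z gives the same grasp; the last joint's range is limited). The gripper opens to 92 mm and grips with 3 to 60 N. Pads are 19 mm wide; open, the fingers measure 130 mm over their backs; the gripper's body (75 mm by 190 mm) begins 47 mm behind the grasp point.
Start: joints at [1.072, 0.342, 1.524, -0, 1.275, -0.146], TCP at [0.181, 0.493, 0.235] pointing down, gripper open.
Joint ranges: [-2.53, 2.53], [-0.77, 2.02], [0.04, 2.7], [-1, 4.14], [0.28, 2.66], [-3.11, 3.11]. Speed limits (rad/s): [2.57, 2.57, 3.14, 3.14, 3.14, 3.14].

### API

Orientations are given as [roll, pitch, yaw] about the fixed x, y, z axes, in that order (R = Rz(yaw) Ry(pitch) Rx(roll)).
In Python, from cell import robot gives the robot as it stands. The module is installed in compiled form; this text tells all that it offers.
- The arm moves only by the shell command python3 -m jog 'ROWS' [FORCE]. ROWS is JSON, a list that holds one entry, the list of rows, each a list of 5 numbers: the gripper's target within -1 to 1 (fully open at 1, half-way at 0, shut at -1), then the shift along the tool's x, y, z in m, then the turn about the tool's z in rad. A call has 1 to 5 rows; each row is the pose to reach, as a shift and turn from the pose commanded when the call began, along the tool's axes at that moment; what a row does not reach only later rows make up. A row lasts 1/12 s, in which the tool goes at most 41.7 mm and 7.16 degrees, less where a joint would pass 70% of its speed; a pose out of reach is approached as far as the arm can. A call with a gripper value outside its range is refused whole. The fingers move at their own pace and stop on an object; FORCE is the grip in N (left out, the last holds). Time passes only in rows, so rows that repeat a pose let the fingers close. It gives the time, the measured TCP pose, the force, the opening and the grip force at its end, in the units of the state.
- robot.observe(): the state, without advancing time (a new reading comes with each control period).
- robot.read_camera(name): name is "scene" or "side" or "wrist"; returns the picture (420x560x3 uint8, red, green, blue); there is no depth.
- robot.camera_model(name): a dict with "camera_matrix" (3x3 intrinsics, pixels), "position" and "attitude" of the camera in the world; the wrist camera has in their place "mount" (4x4, takes a point from camera to tool coordinates, whose origin is the TCP and whose axes are the flange's). Camera axes: x right, y down, z forward; pixel columns grow to the right and rows downward; lengths in m; the calibration is good to about 2 mm. The wrist camera is an equidistant fisheye: a pixel r from the principal point sees the ray r / f radians off the axis. A picture is of the moment at which its call begins: read the wrist's pose just before it. camera_model takes no time and is no camera call.
- robot.hand_in(): hands the job in; it is judged then, once.
The state is a dict: "time": time; "qpos": joint angles; "qvel": joint speeds; "joint_efforts": joint torques, N m; "tool_pos": TCP position; "tool_rot": TCP orientation; "contact_force": force on the tool from outside, world axes, zero at the start; "torque": the same for the moment, N m; "opening": finger opening in m; "grip_force": force on a finger pad.
Only numpy, scipy, OpenCV 4.12 (cv2) and the standard library are available. Lean on these libraries where they do the work, as an engineer would, in place of code of your own. Each camera call takes 0.05 s, during which the arm holds its last target. There are 200 camera calls.

## Working session

There is one attempt and no reset: what is moved stays moved. The work goes in short steps, Python scripts to look and compute and a shell command to move; the robot and the scene stay as the last step left them, time stands still between calls to the robot, and variables do not carry over. Pictures are saved under pics/ and viewed, at most 10 in all, crops included, and the job is handed in when it is done.

```bash
mkdir -p pics
python3 - <<'E'
from cell import robot
import cv2
print(robot.observe())
for n in("scene","side"):
    im=robot.read_camera(n);cv2.imwrite(f"pics/{n}0.png",im[:,:,::-1]);print(n,robot.camera_model(n))
print(robot.camera_model("wrist"))
E
```

```text
{'time': 0.0, 'qpos': array([ 1.07197960e+00,  3.42708605e-01,  1.52502128e+00,  8.42882189e-06,
        1.27536146e+00, -1.46003661e-01]), 'qvel': array([ 5.40319293e-04,  8.33072495e-04,  1.01066605e-03, -6.08934357e-04,
       -2.25350425e-04, -5.80516019e-05]), 'joint_efforts': array([ 1.43745830e-03, -4.31231368e+01, -2.44228417e+01,  7.18742958e-02,
        5.57643129e-02, -1.11974286e-04]), 'tool_pos': array([0.18120001, 0.49232789, 0.23405078]), 'tool_rot': array([-3.14011108e+00, -2.26012549e-04,  2.78877696e+00]), 'contact_force': array([-0.38126824,  0.18895143, -0.1758092 ]), 'torque': array([-0.02750538, -0.00562381, -0.01393231]), 'grip_force': 0.0, 'opening': 0.09176240470275238}
scene {'camera_matrix': array([[502.69512588,   0.        , 280.31831032],
       [  0.        , 502.69512588, 214.76101354],
       [  0.        ,   0.        ,   1.        ]]), 'position': array([ 1.28848688, -0.14555177,  0.99297776]), 'attitude': array([-2.40039958e+00,  2.17304256e-05,  1.37454426e+00])}
side {'camera_matrix': array([[545.27208491,   0.        , 280.45656945],
       [  0.        , 545.27208491, 205.59312494],
       [  0.        ,   0.        ,   1.        ]]), 'position': array([ 0.3557564 , -0.97162645,  1.12773847]), 'attitude': array([-2.38907732,  0.00903669, -0.1453726 ])}
{'camera_matrix': array([[325.1922621 ,   0.        , 282.60569555],
       [  0.        , 325.1922621 , 203.27536185],
       [  0.        ,   0.        ,   1.        ]]), 'mount': array([[ 1.56895205e-05, -9.62061134e-01, -2.72833967e-01,
         7.24802266e-02],
       [ 9.99999837e-01,  1.70847719e-04, -5.44933734e-04,
        -9.39605846e-04],
       [ 5.70872628e-04, -2.72833914e-01,  9.62060980e-01,
        -1.50990121e-01],
       [ 0.00000000e+00,  0.00000000e+00,  0.00000000e+00,
         1.00000000e+00]])}
```

View pics/scene0.png

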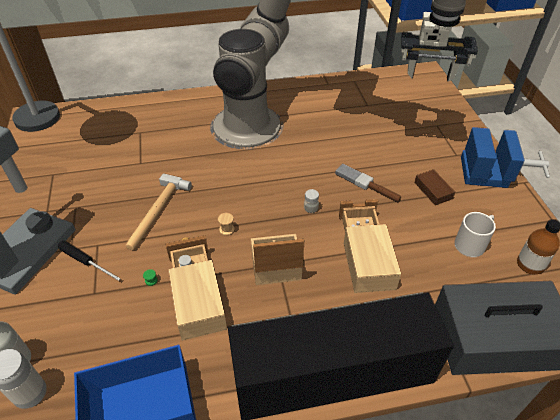

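View pics/side0.png

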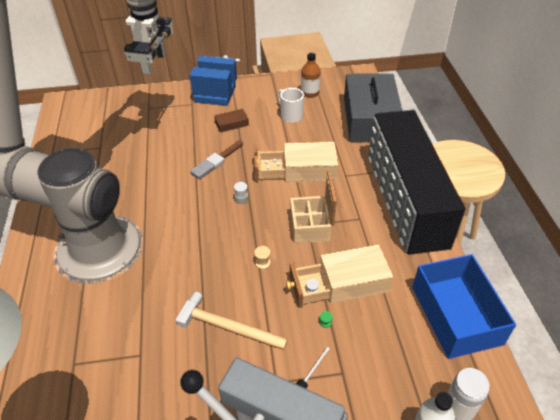

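The scene view shows the scooped drawer's chest at about (370,250), the upright lid at (277,258) and the knob chest at (195,290). The side view shows them at (300,162), (330,200) and (340,280). I'll enlarge both.

Run:
```python
import cv2
a=cv2.imread("pics/side0.png")[135:255,230:390];cv2.imwrite("pics/sidez.png",cv2.resize(a,None,fx=5,fy=5,interpolation=cv2.INTER_CUBIC))
a=cv2.imread("pics/scene0.png")[180:300,240:400];cv2.imwrite("pics/scenez.png",cv2.resize(a,None,fx=5,fy=5,interpolation=cv2.INTER_CUBIC))
```

```text
(no output)
```

View pics/sidez.png

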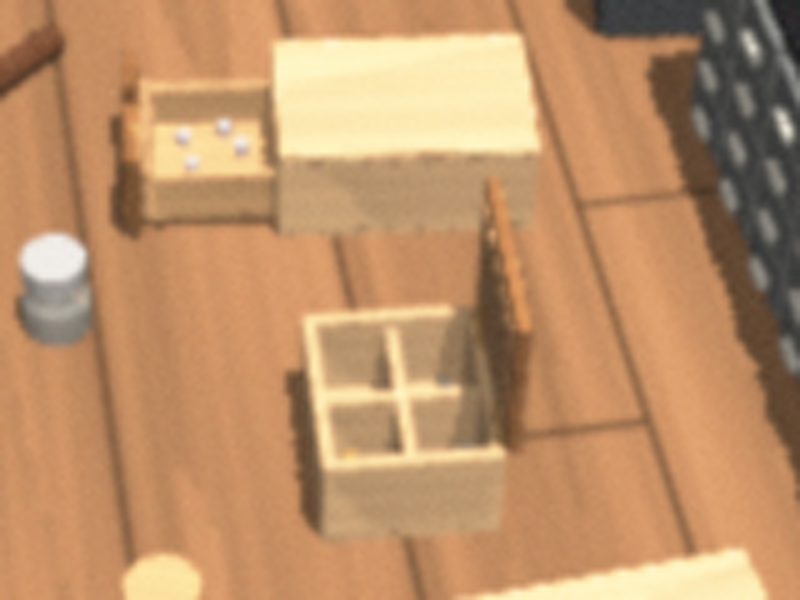

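View pics/scenez.png

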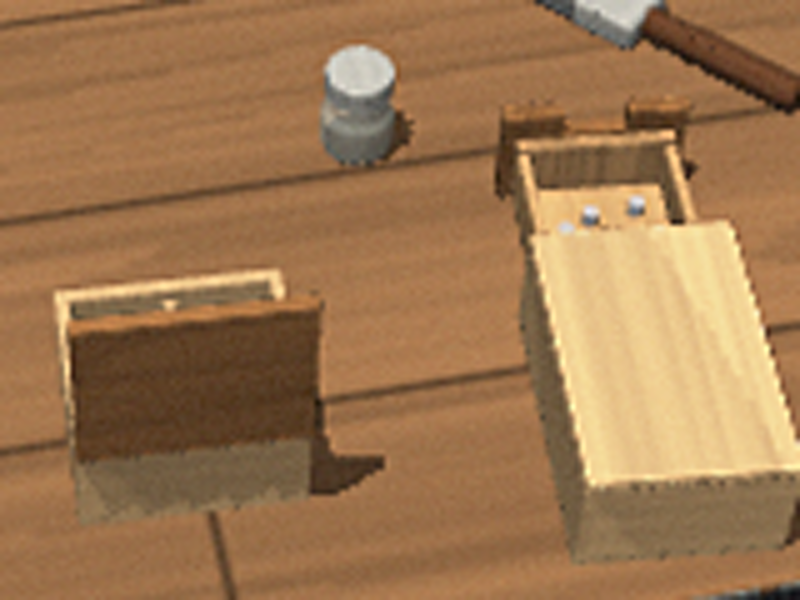

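Enlarged, the drawer front's outer top corners are at about (502,107) and (689,100) in the scene crop, with the scoop notch between them. The lid's free edge runs (70,327)-(320,300) in the scene crop and (490,180)-(527,325) in the side crop, so it stands about upright. The jar stands between the drawer and the box, on the robot's side of both.

```bash
cat > h.py <<'E'
import numpy as np
from cell import robot
from scipy.spatial.transform import Rotation as R
def ray(n,u,v):
    m=robot.camera_model(n);K=m["camera_matrix"]
    d=R.from_euler("xyz",m["attitude"]).as_matrix()@np.linalg.solve(K,[u,v,1]);return m["position"],d/np.linalg.norm(d)
def plane(n,u,v,z):
    p,d=ray(n,u,v);return p+d*(z-p[2])/d[2]
def tri(a,b):
    (p,d),(q,e)=ray("side",*a),ray("scene",*b)
    s=np.linalg.lstsq(np.c_[d,-e],q-p,rcond=None)[0];x,y=p+d*s[0],q+e*s[1]
    return (x+y)/2,np.linalg.norm(x-y)
S=lambda u,v:(230+u/5,135+v/5)
C=lambda u,v:(240+u/5,180+v/5)
E
python3 - <<'E'
from h import *
np.set_printoptions(precision=4,suppress=True)
T=dict(chFL=((275,42),(730,222)),chFR=((278,155),(535,235)),chBR=((537,152),(588,485)),chBL=((520,37),(803,474)),
 boxFR=((325,465),(58,295)),boxFL=((306,318),(280,273)),lidR=((527,328),(70,328)),lidL=((493,180),(321,300)),jar=((54,252),(360,72)))
for k,(a,b) in T.items(): print(k,*tri(S(*a),C(*b)))
for n,p in dict(fR=(500,108),fL=(690,100)).items(): print(n,plane("scene",*C(*p),.062))
print("boxBR", plane("side",*S(500,452),.06))
print("spool",plane("side",263,250,.045),plane("scene",226,217,.045))
print("jarplane",plane("side",*S(54,252),.055),plane("scene",*C(360,72),.055))
for n,p in dict(kFR=(167,249),kFL=(208,240)).items(): print(n,plane("scene",*p,.062))
E
```

```text
chFL [0.5399 0.2667 0.0654] 0.004148737653774201
chFR [0.5271 0.1713 0.0625] 0.004263258607830088
chBR [0.6748 0.1527 0.061 ] 0.0049070390895122615
chBL [0.687  0.2511 0.0616] 0.0017300838525472202
boxFR [ 0.5161 -0.0633  0.0596] 0.0027614764821686523
boxFL [0.523  0.0443 0.0583] 0.004130612549873721
lidR [ 0.6144 -0.0702  0.1544] 0.0042558537397493195
lidL [0.6198 0.0385 0.1532] 0.00527103427974295
jar [0.3931 0.1169 0.0559] 0.001135388245703203
fR [0.4377 0.1801 0.062 ]
fL [0.4512 0.2778 0.062 ]
boxBR [ 0.6077 -0.0703  0.06  ]
spool [ 0.427  -0.1125  0.045 ] [ 0.4181 -0.1135  0.045 ]
jarplane [0.3933 0.1171 0.055 ] [0.3916 0.1176 0.055 ]
kFR [ 0.5081 -0.2635  0.062 ]
kFL [ 0.4994 -0.1657  0.062 ]
```

```bash
python3 - <<'E'
from h import *
np.set_printoptions(precision=3,suppress=True)
for p in ((400,197),(368,184),(338,168)): print("brush",plane("scene",*p,.01))
for p in ((372,165),(433,248)): print("black low-left",plane("side",*p,0.0))
for p in ((378,115),(430,200)): print("black top-left",plane("side",*p,0.1))
E
python3 -m jog '[[[-1,-0.04,-0.02,0,-0.1],[-1,-0.08,-0.04,0,-0.223],[-1,-0.115,-0.06,0,-0.223],[-1,-0.15,-0.08,0,-0.223],[-1,-0.185,-0.1,0,-0.223]]]' 10
```

```text
brush [0.405 0.364 0.01 ]
brush [0.339 0.294 0.01 ]
brush [0.258 0.23  0.01 ]
black low-left [0.798 0.199 0.   ]
black low-left [ 0.873 -0.138  0.   ]
black top-left [0.835 0.311 0.1  ]
black top-left [ 0.873 -0.058  0.1  ]
time: 0.52
tool_pos: [0.3168, 0.3383, 0.2345]
tool_rot: [-3.141, -0.0, 3.013]
contact_force: [0.7, 0.3, 0.3]
opening: 0.0632
grip_force: 0.0
```

```bash
python3 -m jog '[[[-1,-0.025,-0.025,0,0],[-1,-0.05,-0.05,0,0],[-1,-0.075,-0.075,0,0],[-1,-0.094,-0.089,0.02,0],[-1,-0.094,-0.089,0.06,0]]]'
python3 -m jog '[[[-1,0,0,0.03,0],[-1,0,0,0.06,0],[-1,0,0,0.06,0],[-1,0,0,0.06,0]]]'
python3 - <<'E'
from h import *
import cv2
o=robot.observe();print(o["tool_pos"],o["tool_rot"])
cv2.imwrite("pics/w1.png",robot.read_camera("wrist")[:,:,::-1])
E
```

```text
time: 0.93
tool_pos: [0.4036, 0.2377, 0.1776]
tool_rot: [3.137, 0.01, 3.008]
contact_force: [1.7, 1.3, -0.8]
opening: 0.0295
grip_force: 0.0
time: 1.27
tool_pos: [0.3971, 0.2391, 0.114]
tool_rot: [-3.14, -0.003, 3.012]
contact_force: [0.8, 0.1, 0.0]
opening: 0.0032
grip_force: 0.0
[0.39714608 0.23912729 0.11402824] [-3.13986793 -0.00324045  3.01165047]
```

View pics/w1.png

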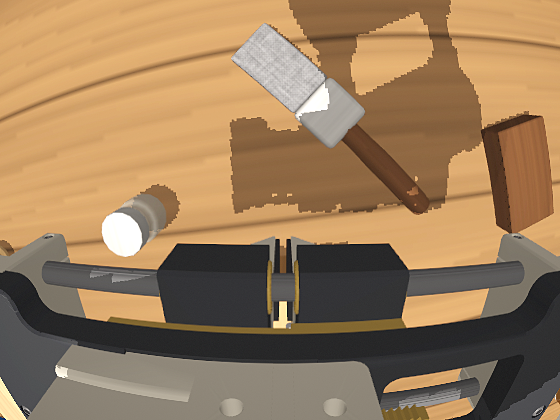

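The wrist view shows the jar at (125,232) and the brush at (340,120), both clear of the fingers. The gripper hides the drawer front. I'll go down and start pushing.

```bash
python3 -m jog '[[[-1,0,-0.004,0.03,0],[-1,0,-0.004,0.06,0],[-1,0,-0.004,0.078,0],[-1,0,-0.004,0.078,0]]]'
python3 -m jog '[[[-1,-0.01,0,0,0],[-1,-0.02,0,0,0],[-1,-0.025,0,0,0],[-1,-0.03,0,0,0],[-1,-0.032,0,0,0]]]'
python3 -m jog '[[[-1,-0.003,0,0,0],[-1,-0.006,0,0,0],[-1,-0.009,0,0,0],[-1,-0.012,0,0,0],[-1,-0.015,0,0,0]]]'
```

```text
time: 1.65
tool_pos: [0.3969, 0.2355, 0.0359]
tool_rot: [-3.141, -0.002, 3.012]
contact_force: [-0.6, 0.7, -0.3]
opening: 0.0002
grip_force: 0.0
time: 2.07
tool_pos: [0.431, 0.2315, 0.0378]
tool_rot: [3.14, 0.003, 3.011]
contact_force: [1.0, -0.7, 0.2]
opening: 0.0007
grip_force: 0.0
time: 2.48
tool_pos: [0.444, 0.2295, 0.0367]
tool_rot: [-3.142, -0.0, 3.012]
contact_force: [-1.6, 1.4, 1.1]
opening: 0.0004
grip_force: 0.8
```

```bash
python3 -m jog '[[[-1,-0.004,0,0,0],[-1,-0.008,0,0,0],[-1,-0.012,0,0,0],[-1,-0.016,0,0,0],[-1,-0.02,0,0,0]]]'
python3 -m jog '[[[-1,-0.004,0,0,0],[-1,-0.008,0,0,0],[-1,-0.012,0,0,0],[-1,-0.016,0,0,0],[-1,-0.02,0,0,0]]]'
python3 -m jog '[[[-1,-0.003,0,0,0],[-1,-0.006,0,0,0],[-1,-0.008,0,0,0],[-1,-0.01,0,0,0],[-1,-0.012,0,0,0]]]'
```

```text
time: 2.9
tool_pos: [0.4642, 0.2268, 0.0366]
tool_rot: [3.142, -0.0, 3.012]
contact_force: [-2.0, 0.8, 0.9]
opening: 0.0002
grip_force: 0.8
time: 3.32
tool_pos: [0.484, 0.2242, 0.0367]
tool_rot: [3.142, -0.0, 3.012]
contact_force: [-1.3, 1.7, -0.4]
opening: 0.0005
grip_force: 0.8
time: 3.73
tool_pos: [0.4957, 0.2227, 0.0367]
tool_rot: [3.142, -0.0, 3.012]
contact_force: [-1.3, 2.0, 0.1]
opening: 0.0005
grip_force: 0.8
```

```bash
python3 -m jog '[[[-1,-0.002,0,0,0],[-1,-0.004,0,0,0],[-1,-0.006,0,0,0],[-1,-0.008,0,0,0],[-1,-0.01,0,0,0]]]'
python3 -m jog '[[[-1,-0.001,0,0,0],[-1,-0.002,0,0,0],[-1,-0.003,0,0,0],[-1,-0.004,0,0,0]]]'
python3 -m jog '[[[-1,-0.001,0,0,0],[-1,-0.002,0,0,0],[-1,-0.003,0,0,0]]]'
```

```text
time: 4.15
tool_pos: [0.5057, 0.2214, 0.0368]
tool_rot: [3.141, 0.0, 3.012]
contact_force: [-1.5, 1.4, 0.3]
opening: 0.0002
grip_force: 0.8
time: 4.48
tool_pos: [0.5096, 0.2209, 0.0367]
tool_rot: [3.142, 0.0, 3.012]
contact_force: [-1.6, 1.1, 0.1]
opening: 0.0004
grip_force: 0.8
time: 4.73
tool_pos: [0.5119, 0.2206, 0.0367]
tool_rot: [-3.142, -0.001, 3.012]
contact_force: [-6.6, 2.4, 4.5]
opening: 0.0005
grip_force: 3.2
```

```bash
python3 -m jog '[[[-1,-0.001,0,0,0],[-1,-0.001,0,0,0],[-1,-0.001,0,0,0]]]'
python3 -m jog '[[[-1,0.01,0,0,0],[-1,0.03,0,0,0],[-1,0.03,0,-0.03,0],[-1,0.03,0,-0.07,0],[-1,0.03,0,-0.11,0]]]'
python3 - <<'E'
from h import *
import cv2
a=robot.read_camera("scene")[160:310,230:430,::-1];b=robot.read_camera("side")[130:280,220:420,::-1]
cv2.imwrite("pics/chk.png",cv2.resize(cv2.vconcat([a,b]),None,fx=2,fy=2,interpolation=cv2.INTER_CUBIC))
E
```

```text
time: 4.98
tool_pos: [0.5119, 0.2206, 0.0367]
tool_rot: [-3.141, -0.003, 3.012]
contact_force: [-7.5, 2.2, 4.7]
opening: 0.0001
grip_force: 3.6
time: 5.4
tool_pos: [0.4831, 0.2239, 0.1475]
tool_rot: [-3.14, -0.001, 3.012]
contact_force: [1.2, 0.7, -0.1]
opening: 0.0002
grip_force: 0.0
```

View pics/chk.png

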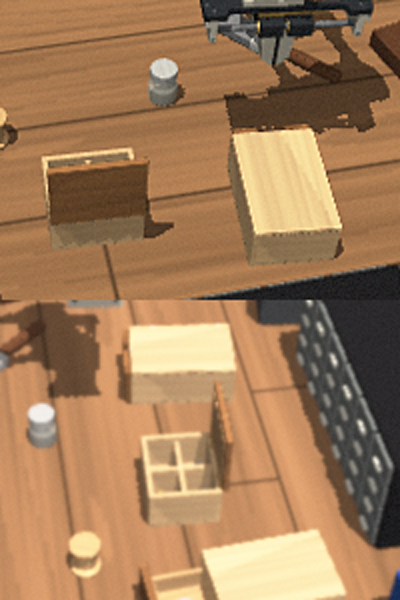

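The drawer is shut: only a thin edge of its front shows at (270,130). The jar, the spool and the upright lid at (95,195) haven't moved. Next I'll go over and behind the lid.

```bash
python3 -m jog '[[[-1,0,0,-0.04,-0.03],[-1,0,0,-0.08,-0.066],[-1,-0.01,-0.01,-0.11,-0.066],[-1,-0.035,-0.036,-0.11,-0.066],[-1,-0.06,-0.062,-0.11,-0.066]]]'
python3 -m jog '[[[-1,-0.025,-0.025,0,0],[-1,-0.05,-0.05,0,0],[-1,-0.075,-0.075,0,0],[-1,-0.1,-0.1,0,0],[-1,-0.115,-0.12,0,0]]]'
python3 -m jog '[[[-1,-0.018,-0.02,0,0],[-1,-0.03,-0.04,0,0],[-1,-0.03,-0.045,0,0],[-1,-0.03,-0.045,0,0]]]'
```

```text
time: 5.92
tool_pos: [0.5366, 0.155, 0.2592]
tool_rot: [3.141, 0.006, 3.08]
contact_force: [0.1, 0.1, -0.5]
opening: 0.0004
grip_force: 0.0
time: 6.33
tool_pos: [0.6442, 0.025, 0.2556]
tool_rot: [-3.141, 0.0, 3.076]
contact_force: [-0.2, 0.2, 0.1]
opening: 0.0008
grip_force: 0.0
time: 6.67
tool_pos: [0.6695, -0.021, 0.2554]
tool_rot: [-3.141, -0.001, 3.075]
contact_force: [-0.9, -0.2, -0.6]
opening: 0.0006
grip_force: 0.0
```

```bash
python3 -m jog '[[[-1,0,0,0.03,0],[-1,0,0,0.06,0],[-1,0,0,0.09,0],[-1,0,0,0.12,0],[-1,0,0,0.127,0]]]'
python3 -m jog '[[[-1,0.01,0,0,0],[-1,0.018,0,0,0],[-1,0.023,0,0,0],[-1,0.027,0,0,0],[-1,0.03,0,0,0]]]'
python3 -m jog '[[[-1,0.003,0,0,0],[-1,0.006,0,0,0],[-1,0.009,0,0,0],[-1,0.012,0,0,0],[-1,0.014,0,0,0]]]'
```

```text
time: 7.08
tool_pos: [0.666, -0.0172, 0.1243]
tool_rot: [3.141, -0.009, 3.079]
contact_force: [-0.4, -0.2, -0.6]
opening: 0.0005
grip_force: 0.0
time: 7.5
tool_pos: [0.6395, -0.0166, 0.1309]
tool_rot: [-3.142, 0.002, 3.078]
contact_force: [0.1, -1.5, 0.2]
opening: 0.0002
grip_force: 0.0
time: 7.92
tool_pos: [0.6258, -0.0161, 0.1302]
tool_rot: [3.142, 0.002, 3.078]
contact_force: [2.5, 0.6, 2.3]
opening: 0.0007
grip_force: 1.0
```

```bash
python3 -m jog '[[[-1,0.005,0,0,0],[-1,0.01,0,0.001,0],[-1,0.015,0,0.002,0],[-1,0.02,0,0.003,0],[-1,0.025,0,0.005,0]]]'
python3 -m jog '[[[-1,0.004,0,0.002,0],[-1,0.008,0,0.004,0],[-1,0.011,0,0.006,0],[-1,0.014,0,0.008,0]]]'
python3 -m jog '[[[-1,0.003,0,0.003,0],[-1,0.006,0,0.006,0],[-1,0.009,0,0.009,0],[-1,0.011,0,0.0115,0]]]'
```

```text
time: 8.33
tool_pos: [0.5998, -0.0145, 0.1246]
tool_rot: [-3.142, -0.0, 3.078]
contact_force: [1.6, 0.3, 1.4]
opening: 0.0005
grip_force: 0.9
time: 8.67
tool_pos: [0.586, -0.0136, 0.1164]
tool_rot: [3.142, -0.001, 3.078]
contact_force: [-0.3, -0.4, 1.4]
opening: 0.0004
grip_force: 0.7
time: 9.0
tool_pos: [0.575, -0.0128, 0.1047]
tool_rot: [3.141, -0.001, 3.078]
contact_force: [0.7, -0.7, 1.3]
opening: 0.0006
grip_force: 0.6
```

```bash
python3 -m jog '[[[-1,0.003,0,0.004,0],[-1,0.006,0,0.008,0],[-1,0.008,0,0.012,0],[-1,0.009,0,0.015,0],[-1,0.01,0,0.018,0]]]'
python3 -m jog '[[[-1,0.001,0,0.002,0],[-1,0.002,0,0.004,0],[-1,0.002,0,0.006,0],[-1,0.002,0,0.008,0]]]'
python3 -m jog '[[[-1,0,0,0.001,0],[-1,0,0,0.002,0],[-1,0,0,0.003,0],[-1,0,0,0.003,0]]]'
```

```text
time: 9.42
tool_pos: [0.5652, -0.0122, 0.0867]
tool_rot: [3.141, -0.001, 3.078]
contact_force: [-0.2, -1.4, 1.1]
opening: 0.0007
grip_force: 0.5
time: 9.75
tool_pos: [0.5633, -0.0121, 0.079]
tool_rot: [3.141, -0.001, 3.078]
contact_force: [-1.0, 0.4, 1.2]
opening: 0.0004
grip_force: 0.5
time: 10.08
tool_pos: [0.5635, -0.0121, 0.0768]
tool_rot: [3.142, -0.0, 3.078]
contact_force: [-2.7, 0.6, 5.2]
opening: 0.0005
grip_force: 2.6
```

```bash
python3 -m jog '[[[-1,0,0,0.001,0],[-1,0,0,0.002,0],[-1,0,0,0.002,0],[-1,0,0,0.002,0]]]'
python3 -m jog '[[[-1,0,0,-0.01,0],[-1,0,0,-0.04,0],[-1,0,0,-0.08,0],[-1,0,0,-0.12,0],[-1,0,0,-0.15,0]]]'
python3 -m jog '[[[-1,0.03,0.02,-0.02,0],[-1,0.06,0.05,-0.02,0],[-1,0.1,0.08,-0.02,0],[-1,0.13,0.11,-0.02,0],[-1,0.13,0.11,-0.02,0]]]'
python3 - <<'E'
from h import *
import cv2
a=robot.read_camera("scene")[180:300,160:400,::-1];b=robot.read_camera("side")[140:310,180:420,::-1]
cv2.imwrite("pics/end.png",cv2.resize(cv2.vconcat([a,b]),None,fx=2,fy=2,interpolation=cv2.INTER_CUBIC))
E
```

```text
time: 10.42
tool_pos: [0.5635, -0.0121, 0.0765]
tool_rot: [-3.141, 0.001, 3.078]
contact_force: [-6.7, -0.0, 18.7]
opening: 0.0003
grip_force: 9.4
time: 10.83
tool_pos: [0.5642, -0.0122, 0.2277]
tool_rot: [-3.141, 0.003, 3.078]
contact_force: [1.4, -0.3, -0.2]
opening: 0.0007
grip_force: 0.0
time: 11.25
tool_pos: [0.4369, 0.1089, 0.2446]
tool_rot: [3.14, -0.001, 3.08]
contact_force: [-0.0, 0.1, 0.5]
opening: 0.0007
grip_force: 0.0
```

View pics/end.png

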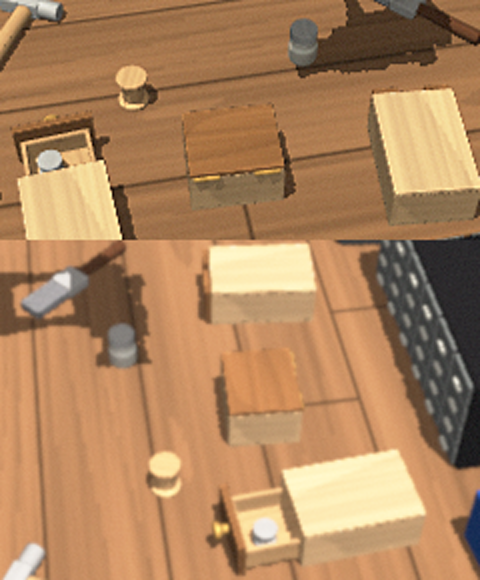

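The lid lies flat at (235,140) in the scene view, and the scooped drawer is shut at (425,145). The knobbed drawer is still open with the anvil in it at (50,160), and the jar and spool are where they were.

```bash
python3 -c "
from cell import robot
print(robot.hand_in())"
```

```text
the job is handed in; nothing more can be done
None
```

The job is handed in: I pushed the scooped drawer home to its stop, then the rivet box lid down flat, at about 11 s with contact forces under 20 N; the knobbed drawer, anvil, jar and spool look unmoved in the last pictures.

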